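# Open the child-resistant cap of the round solvent can

## Robot

A 6-joint arm with a two-finger parallel gripper is mounted at the origin on a cart in front of the work surface, level with it; the furniture and walls round the work are solid. World frame = base frame: x ahead of the robot, y to its left, z up, the work surface at z = 0. Lengths are in mm, angles in degrees, forces in N, time in s.
With the tool pointing down it reaches from about 300 to 850 mm from the base axis. Payload 4.2 kg.
Tool frame: the origin (TCP) lies on the centre line of the jaws, within the pads' length; the fingertips stand 8 mm ahead of it and the grasp point (between the pads) lies 11 mm behind it; z points along the fingers, y is the line along which they close (so a half turn about z gives the same grasp; the last joint's range is limited). The gripper opens to 91 mm and grips with 3 to 60 N. Pads are 32 mm wide; open, the fingers measure 118 mm over their backs; the gripper's body (76 mm by 178 mm) begins 60 mm behind the grasp point.
Start: joints at [-65.89, 18.312, 89.639, -0, 72.044, -1.146], TCP at [245.336, -520.05, 221.976] pointing down, gripper open.
Joint ranges: [-177.97, 177.97], [-48.28, 115.42], [12.27, 149.76], [-77.06, 257.06], [2.81, 150.46], [-146.56, 146.56]. Speed limits (degrees/s): [147.25, 147.25, 180, 180, 180, 180].

## Interface

Orientations are given as [roll, pitch, yaw] about the fixed x, y, z axes, in that order (R = Rz(yaw) Ry(pitch) Rx(roll)).
In Python, from workcell import telemetry, eyes, ticket gives the robot as it stands. The module is installed in compiled form; this text tells all that it offers.
- The arm moves only by the shell command python3 -m crank 'ROWS' [OPENING] [FORCE]. ROWS is JSON, a list of rows, each an object of numbers: "dx", "dy", "dz": the shift along the world's x, y, z normalised to -1 to 1, where 1 is 80 cm; "yaw": the turn about the world's z normalised to -1 to 1, where 1 is 5 degrees. A call has 1 to 10 rows; each row shifts and turns the commanded pose from where the row before left it; what a row does not reach is not made up. A row lasts 1/8 s, in which the tool goes at most 62.5 mm and 10.7 degrees, less where a joint would pass 70% of its speed; a pose out of reach is approached as far as the arm can. A call with a number of a shift or a turn outside -1 to 1 is refused whole. A call with a gripper value outside its range is refused whole. OPENING is the opening, from 0 (shut) to 1 (fully open), set as the call begins (- or left out, the last holds). The fingers move at their own pace and stop on an object; FORCE is the grip in N (left out, the last holds). Time passes only in rows, so rows that do not move let the fingers close. It gives the time, the measured TCP pose, the force, the opening and the grip force at its end, in the units of the state.
- telemetry.state(): the state, without advancing time (a new reading comes with each control period).
- eyes.grab_frame(name): name is "scene" or "top"; returns the picture (420x560x3 uint8, red, green, blue); there is no depth.
- eyes.calibration(name): a dict with "camera_matrix" (3x3 intrinsics, pixels), "k1" (the pictures are not rectified: a ray, as slopes to the right and down, at radius r is drawn at 1 + k1 r^2 times it, then the intrinsics apply), "world_from_camera" (4x4, takes a point from camera to world coordinates). Camera axes: x right, y down, z forward; pixel columns grow to the right and rows downward; lengths in mm; the calibration is good to about 2 mm. A picture is of the moment at which its call begins. calibration takes no time and is no camera call.
- ticket.job_done(): hands the job in; it is judged then, once.
The state is a dict: "time_s": time; "qpos": joint angles; "qvel": joint speeds; "effort": joint torques, N m; "ee_pos": TCP position; "ee_rot": TCP orientation; "force": force on the tool from outside, world axes, zero at the start; "torque": the same for the moment, N m; "gripper_width": finger opening in mm; "gripper_force": force on a finger pad.
Only numpy, scipy, OpenCV 4.12 (cv2) and the standard library are available. Lean on these libraries where they do the work, as an engineer would, in place of code of your own. Each camera call takes 0.05 s, during which the arm holds its last target. There are 200 camera calls.

## Task

Open the round solvent can: push its child-resistant cap down hard against the spring, turn it a quarter turn anticlockwise (seen from above) while it is held down, then lift it off and set it down right way up on the cork mat. Leave the square can closed and do not push against it.

Things in the scene. Friction and masses are not known exactly. Their poses are not given: they have to be found in the camera images.
- cap: Loose black ribbed cap, 56 mm diameter, 38 mm high, locked on the round can (its rim 104 mm, top 142 mm above the bench). Origin: centre of its open lower rim; z up through its roof. Grip it across the sides, in any direction. A spring resists pressing: 5 N at once, 13 N at 7 mm, 15 N at the stop 9 mm down. Held 7 mm or more down it turns, anticlockwise only, free after 50 degrees (up to 120)
- round_can: Round aluminium can, 96 mm diameter, fixed to the bench on a round steel plate (120 mm diameter, 4 mm thick). Origin: underside of the plate, on the can's axis; z up. Body up to 87 mm, then a 54 mm collar up to 95 mm, where the cap bottoms when pressed; the neck inside the cap reaches 128 mm, so the freed cap must be lifted straight up 25 mm before it moves sideways
- square_can: Square aluminium can, 80 by 80 mm, fixed on the same kind of round plate, with the same black cap at the same height (top at 142 mm); closed, a bystander. Origin: underside of the plate, on the can's axis; z up. The two cans stand in either order, left and right, axes at least 180 mm apart
- mat: Square cork mat lying on the bench at the robot's right, beside the cans, 140 by 140 mm, 4 mm thick, fixed and bare. Origin: centre of its underside; z up
Not all that is in view belongs to the job. There is more than one size of the cap; the job needs the largest.

How it is judged:
By the outcome, as a careful person would: the job done as asked, in the order asked, and still so for the second after the job is handed in, with the robot touching nothing.
It also fails if it takes over 48 s, if anything falls off the work surface, if the arm or the gripper's body presses on something with over 40 N, if the wrist force passes 120 N, or if a joint passes its speed limit or range.

## Working session

There is one attempt and no reset: what is moved stays moved. The work goes in short steps, Python scripts to look and compute and a shell command to move; the robot and the scene stay as the last step left them, time stands still between calls to the robot, and variables do not carry over. Pictures are saved under pics/ and viewed, at most 10 in all, crops included, and the job is handed in when it is done.

```bash
mkdir -p pics; cat > h.py <<'E'
import numpy as np, cv2
from workcell import telemetry, eyes
def save(n,f):
    im=eyes.grab_frame(n); cv2.imwrite(f,im[...,::-1]); return im
def ray(n,u,v):
    c=eyes.calibration(n);K=np.array(c["camera_matrix"]);T=np.array(c["world_from_camera"])
    p=cv2.undistortPoints(np.array([[[u,v]]],float),K,np.array([c["k1"],0,0,0.]))[0,0]
    d=T[:3,:3]@np.array([p[0],p[1],1]); return T[:3,3],d
def plane(n,u,v,z):
    o,d=ray(n,u,v); return o+d*(z-o[2])/d[2]
E
python3 - <<'E'
from h import *
save("scene","pics/s0.png");save("top","pics/t0.png")
for n in("scene","top"):
    c=eyes.calibration(n);print(n,c["k1"],np.round(c["world_from_camera"],2).tolist(),np.round(c["camera_matrix"]).tolist())
print(telemetry.state())
E
```

```text
scene -0.179607398464126 [[-0.79, -0.33, 0.52, -166.78], [-0.61, 0.42, -0.67, 856.53], [0.01, -0.85, -0.53, 773.93], [0.0, 0.0, 0.0, 1.0]] [[525.0, 0.0, 284.0], [0.0, 525.0, 218.0], [0.0, 0.0, 1.0]]
top -0.008465352526426289 [[0.01, -0.98, 0.19, 350.14], [-1.0, -0.0, 0.02, -41.84], [-0.02, -0.19, -0.98, 949.94], [0.0, 0.0, 0.0, 1.0]] [[417.0, 0.0, 278.0], [0.0, 417.0, 209.0], [0.0, 0.0, 1.0]]
{'time_s': 0.1, 'qpos': array([-6.58894787e+01,  1.83482773e+01,  8.96992350e+01, -1.34363840e-03,
        7.20445154e+01, -1.14473615e+00]), 'qvel': array([ 0.18727591, -0.19178163, -0.10078187,  0.06256706,  0.00751852,
        0.06030614]), 'effort': array([ 5.52512902e-04, -4.13330984e+01, -2.32509720e+01,  7.29211816e-02,
        4.22572915e-02, -3.84468308e-05]), 'ee_pos': array([ 245.14944639, -519.63455559,  221.20257655]), 'ee_rot': array([-1.79907965e+02, -5.61261048e-04,  2.52556722e+01]), 'force': array([-0.11749132,  0.30913118,  0.46485105]), 'torque': array([-0.07742185,  0.0298543 ,  0.00072468]), 'gripper_force': 0.0, 'gripper_width': 90.98306553492512}
```

View pics/s0.png

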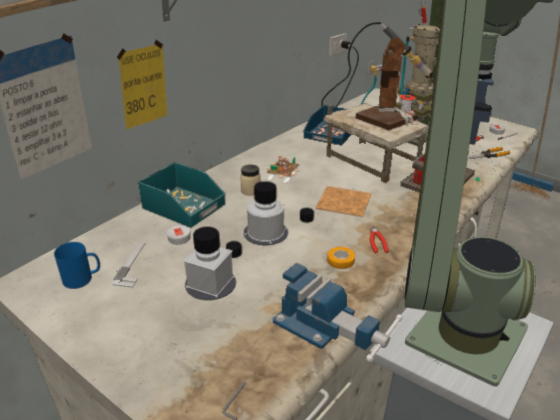

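View pics/t0.png

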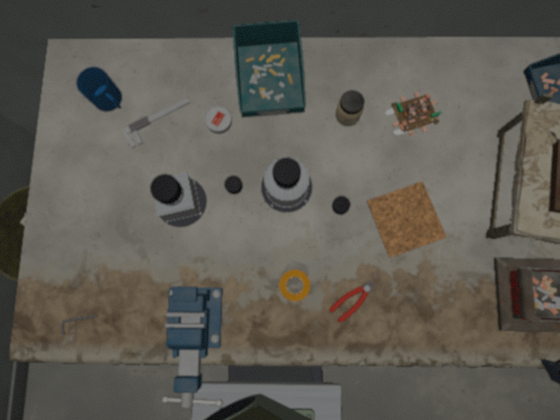

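The scene view shows the round can's cap at (265,193), the square can's at (206,240), loose small caps at (234,249) and (307,215), and a jar at (250,172). In the top view the round can's cap is at (287,172) and the square can's at (166,188). The decoys are at (233,185), (341,205) and (350,103). The mat is at (406,218). I choose the cap on the round can, top (287,172).

```bash
python3 - <<'E'
from h import *
t=cv2.imread("pics/t0.png");s=cv2.imread("pics/s0.png")
def crop(im,u,v,r=45): return cv2.resize(im[v-r:v+r,u-r:u+r],(400,400),interpolation=cv2.INTER_CUBIC)
cv2.imwrite("pics/c0.png",np.hstack([cv2.convertScaleAbs(crop(t,287,178),alpha=1.6,beta=20),crop(s,265,208)]))
def blob(n,im,u,v,th):
    m=(im.max(2)<th).astype(np.uint8);k,l,st,ce=cv2.connectedComponentsWithStats(m,connectivity=4)
    i=l[v,u];print(n,u,v,"bbox",st[i],"cen",ce[i].round(1));return (l==i)
for th in(45,55):
  for u,v in((287,172),(166,188)): blob("top",t,u,v,th)
  for u,v in((265,193),(206,240)): blob("scene",s,u,v,th)
hsv=cv2.cvtColor(t,cv2.COLOR_BGR2HSV)
m=cv2.inRange(hsv,(5,90,70),(20,255,255));m[:,:355]=0;m[:,460:]=0;m[:170]=0;m[265:]=0
m=cv2.morphologyEx(m,cv2.MORPH_CLOSE,np.ones((5,5)));c=max(cv2.findContours(m,0,2)[0],key=cv2.contourArea)
r=cv2.minAreaRect(c);print("mat",r)
for p in cv2.boxPoints(r):print(plane("top",*p,4).round(1))
print(plane("top",*r[0],4).round(1))
for u,v in((287,172),(166,188)):print(plane("top",u,v,142).round(1))
E
```

```text
top 287 172 bbox [274 159  26  29 606] cen [286.3 172.9]
top 166 188 bbox [151 175  31  29 650] cen [165.9 189.1]
scene 265 193 bbox [255 182  21  22 400] cen [264.9 192.5]
scene 206 240 bbox [194 228  25  25 547] cen [206.2 239.9]
top 287 172 bbox [273 158  27  30 636] cen [286.3 172.7]
top 166 188 bbox [151 175  31  29 675] cen [165.9 189.1]
scene 265 193 bbox [254 182  22  22 417] cen [264.7 192.4]
scene 206 240 bbox [194 227  25  27 569] cen [206.1 239.8]
mat ((406.0000305175781, 218.50001525878906), (62.57933044433594, 60.165287017822266), 68.19859313964844)
[ 553.1 -225.5    4. ]
[ 606.7 -356.8    4. ]
[ 471.  -401.3    4. ]
[ 419.9 -273.2    4. ]
[ 511.7 -314.2    4. ]
[581.6 -41.9 142. ]
[547.9 200.4 142. ]
```

View pics/c0.png

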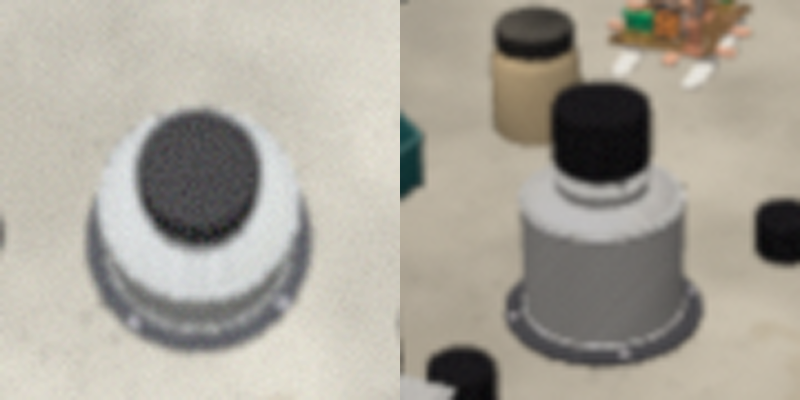

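The crop shows the large black cap on the round can's collar, with its roof centre near top pixel (286.7,171.3). The front edge of the plate is at about (286.8,211.7).

```bash
python3 - <<'E'
from h import *
print("roof",plane("top",286.7,171.3,142)[:2].round(1),"back+",plane("top",286.7,157.5,142)[:2].round(1),"front rim",plane("top",286.7,188,104)[:2].round(1),plane("top",286.7,188,142)[:2].round(1),"plate front",plane("top",286.8,211.7,3)[:2].round(1))
o1,d1=ray("top",286.7,172.9);o2,d2=ray("scene",265,192.7)
a=np.linalg.lstsq(np.c_[d1,-d2],o2-o1,rcond=None)[0];print("tri",(o1+a[0]*d1).round(1),(o2+a[1]*d2).round(1))
print("scene z123",plane("scene",265,193,123).round(1))
E
```

```text
roof [583.1 -41.3] back+ [611.9 -41.2] front rim [557.9 -41.4] [548.6 -41.4] plate front [526.5 -41.8]
tri [585.9 -41.3 120.3] [584.9 -42.  120. ]
scene z123 [580.4 -36.6 123. ]
```

The two views agree on the cap at about (584.5, -41.5). The triangulated mid-height of 120 fits its 104–142 span. I move above it.

```bash
python3 -m crank '[{"dx":0.0265,"dy":0.0374},{"dx":0.0265,"dy":0.0374},{"dx":0.0265,"dy":0.0374},{"dx":0.0265,"dy":0.0374},{"dx":0.0265,"dy":0.0374},{"dx":0.0265,"dy":0.0374},{"dx":0.0265,"dy":0.0374},{"dx":0.0265,"dy":0.0374},{"dx":0.0265,"dy":0.0374},{"dx":0.0265,"dy":0.0374}]' 1
python3 -m crank '[{"dx":0.0265,"dy":0.0374},{"dx":0.0265,"dy":0.0374},{"dx":0.0265,"dy":0.0374},{"dx":0.0265,"dy":0.0374},{"dx":0.0265,"dy":0.0374},{"dx":0.0265,"dy":0.0374},{},{},{}]'
```

```text
validation failed for argument at $[0]...
validation failed for argument at $[0]...
```

```bash
python3 -m crank '[{"dx":0.0265,"dy":0.0374,"dz":0,"yaw":0}]' 1
```

```text
time_s: 0.22
ee_pos: [265.9, -490.9, 221.2]
ee_rot: [-180.0, 0.0, 25.1]
force: [1.1, -0.0, 0.2]
gripper_width: 91.6
gripper_force: 0.0
```

All four keys are needed in every row.

```bash
python3 -m crank '[{"dx":0.0265,"dy":0.0374,"dz":0,"yaw":0},{"dx":0.0265,"dy":0.0374,"dz":0,"yaw":0},{"dx":0.0265,"dy":0.0374,"dz":0,"yaw":0},{"dx":0.0265,"dy":0.0374,"dz":0,"yaw":0},{"dx":0.0265,"dy":0.0374,"dz":0,"yaw":0},{"dx":0.0265,"dy":0.0374,"dz":0,"yaw":0},{"dx":0.0265,"dy":0.0374,"dz":0,"yaw":0},{"dx":0.0265,"dy":0.0374,"dz":0,"yaw":0},{"dx":0.0265,"dy":0.0374,"dz":0,"yaw":0},{"dx":0.0265,"dy":0.0374,"dz":0,"yaw":0}]' 1
python3 -m crank '[{"dx":0.0265,"dy":0.0374,"dz":0,"yaw":0},{"dx":0.0265,"dy":0.0374,"dz":0,"yaw":0},{"dx":0.0265,"dy":0.0374,"dz":0,"yaw":0},{"dx":0.0265,"dy":0.0374,"dz":0,"yaw":0},{"dx":0.0265,"dy":0.0374,"dz":0,"yaw":0},{"dx":0,"dy":0,"dz":0,"yaw":0},{"dx":0,"dy":0,"dz":0,"yaw":0},{"dx":0,"dy":0,"dz":0,"yaw":0}]'
```

```text
time_s: 1.48
ee_pos: [478.9, -189.8, 221.6]
ee_rot: [-180.0, 0.0, 25.3]
force: [-0.4, 0.3, 0.7]
gripper_width: 91.3
gripper_force: 0.0
time_s: 2.48
ee_pos: [583.9, -42.2, 221.9]
ee_rot: [180.0, 0.0, 25.2]
force: [0.1, -0.4, -0.2]
gripper_width: 91.4
gripper_force: 0.0
```

```bash
python3 -m crank '[{"dx":0.0003,"dy":0.0003,"dz":-0.025,"yaw":0},{"dx":0.0003,"dy":0.0003,"dz":-0.025,"yaw":0},{"dx":0,"dy":0,"dz":-0.025,"yaw":0},{"dx":0,"dy":0,"dz":-0.02,"yaw":0},{"dx":0,"dy":0,"dz":-0.02,"yaw":0},{"dx":0,"dy":0,"dz":-0.02,"yaw":0},{"dx":0,"dy":0,"dz":0,"yaw":0},{"dx":0,"dy":0,"dz":0,"yaw":0}]'
python3 - <<'E'
from h import *
t=save("top","pics/t1.png");s=save("scene","pics/s1.png")
f=lambda im,u,v,r=50:cv2.resize(im[v-r:v+r,u-r:u+r,::-1],(400,400))
cv2.imwrite("pics/c1.png",np.hstack([cv2.convertScaleAbs(f(t,287,178),alpha=1.6),f(s,265,195)]))
E
```

```text
time_s: 3.48
ee_pos: [585.4, -40.8, 114.3]
ee_rot: [180.0, -0.0, 25.3]
force: [-0.1, 0.1, 0.6]
gripper_width: 91.0
gripper_force: 0.0
```

View pics/c1.png

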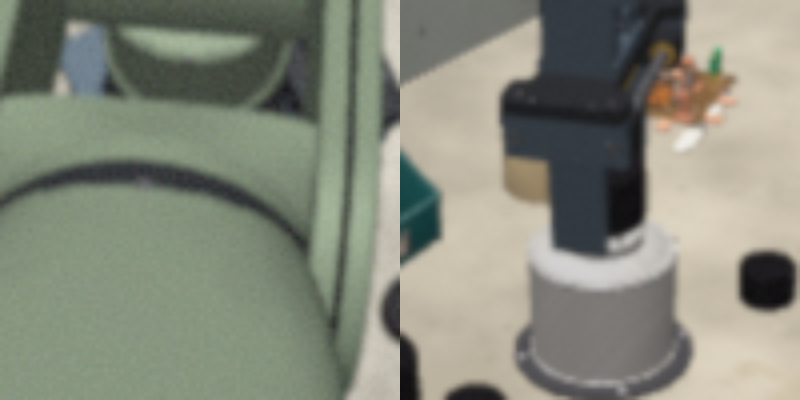

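The arm hides the top view. In the scene crop the near finger stands beside the cap, around (580,190), clear of the can body. I close lightly to check the centring.

```bash
python3 -m crank '[{"dx":0,"dy":0,"dz":0,"yaw":0},{"dx":0,"dy":0,"dz":0,"yaw":0},{"dx":0,"dy":0,"dz":0,"yaw":0},{"dx":0,"dy":0,"dz":0,"yaw":0},{"dx":0,"dy":0,"dz":0,"yaw":0},{"dx":0,"dy":0,"dz":0,"yaw":0},{"dx":0,"dy":0,"dz":0,"yaw":0},{"dx":0,"dy":0,"dz":0,"yaw":0}]' 0 8; python3 -c "
from h import *
print(telemetry.state())"
```

```text
time_s: 4.58
ee_pos: [585.0, -40.8, 114.0]
ee_rot: [180.0, -0.0, 25.3]
force: [0.2, 0.7, 1.2]
gripper_width: 56.3
gripper_force: 8.0
{'time_s': 4.575, 'qpos': array([-5.11495748e+00,  2.42539484e+01,  9.70467966e+01, -5.62291233e-03,
        5.86913339e+01,  5.96314894e+01]), 'qvel': array([ 0.05377845,  0.08890394,  0.07316855, -0.02630455, -0.05681692,
        0.13735346]), 'effort': array([ 2.19883706e-02, -4.37308609e+01, -2.04008245e+01,  7.88044324e-02,
       -7.82159669e-02,  1.11753721e-03]), 'ee_pos': array([585.0480897 , -40.84970755, 114.02573562]), 'ee_rot': array([ 1.79991850e+02, -4.40521929e-03,  2.52564751e+01]), 'force': array([0.18378952, 0.73217951, 1.22520626]), 'torque': array([ 0.04489964,  0.00081974, -0.03944897]), 'gripper_force': 8.00011315732263, 'gripper_width': 56.343915941867834}
```

Width is 56.3 with no side load, so the cap is well centred. I raise the grip and press.

```bash
python3 -m crank '[{"dx":0,"dy":0,"dz":0,"yaw":0},{"dx":0,"dy":0,"dz":0,"yaw":0},{"dx":0,"dy":0,"dz":-0.003,"yaw":0},{"dx":0,"dy":0,"dz":-0.003,"yaw":0},{"dx":0,"dy":0,"dz":-0.003,"yaw":0},{"dx":0,"dy":0,"dz":-0.002,"yaw":0},{"dx":0,"dy":0,"dz":0,"yaw":0},{"dx":0,"dy":0,"dz":0,"yaw":0}]' 0 50
```

```text
time_s: 5.58
ee_pos: [585.1, -40.9, 107.0]
ee_rot: [180.0, -0.1, 25.3]
force: [-4.0, 0.1, 11.6]
gripper_width: 55.4
gripper_force: 50.0
```

```bash
python3 -m crank '[{"dx":0,"dy":0,"dz":-0.003,"yaw":0},{"dx":0,"dy":0,"dz":0,"yaw":0},{"dx":0,"dy":0,"dz":0,"yaw":0}]'
```

```text
time_s: 5.95
ee_pos: [585.1, -40.9, 105.1]
ee_rot: [179.9, -0.1, 25.3]
force: [-3.7, -0.7, 13.5]
gripper_width: 55.6
gripper_force: 50.0
```

```bash
python3 -m crank '[{"dx":0,"dy":0,"dz":-0.0005,"yaw":0.8},{"dx":0,"dy":0,"dz":0,"yaw":0.8},{"dx":0,"dy":0,"dz":0,"yaw":0.8},{"dx":0,"dy":0,"dz":0,"yaw":0.8}]'; python3 -c "
from h import *
s=telemetry.state();print(s['torque'],s['ee_rot'])"
```

```text
time_s: 6.45
ee_pos: [586.2, -40.8, 105.1]
ee_rot: [179.8, -0.2, 41.4]
force: [-2.9, 0.9, 13.9]
gripper_width: 55.6
gripper_force: 50.0
[ 0.03856322  0.43291406 -0.04267302] [ 1.79838913e+02 -1.72993835e-01  4.13669097e+01]
```

The torque stays low (0.04 N m), so the cap is turning with the grip. I continue the quarter turn.

```bash
python3 -m crank '[{"dx":0,"dy":0,"dz":0,"yaw":1},{"dx":0,"dy":0,"dz":0,"yaw":1},{"dx":0,"dy":0,"dz":0,"yaw":1},{"dx":0,"dy":0,"dz":0,"yaw":1},{"dx":0,"dy":0,"dz":0,"yaw":1},{"dx":0,"dy":0,"dz":0,"yaw":1},{"dx":0,"dy":0,"dz":0,"yaw":1},{"dx":0,"dy":0,"dz":0,"yaw":1}]'; python3 -c "
from h import *
s=telemetry.state();print(s['torque'],s['ee_rot'])"
python3 -m crank '[{"dx":0,"dy":0,"dz":0,"yaw":1},{"dx":0,"dy":0,"dz":0,"yaw":1},{"dx":0,"dy":0,"dz":0,"yaw":1},{"dx":0,"dy":0,"dz":0,"yaw":1},{"dx":0,"dy":0,"dz":0,"yaw":1},{"dx":0,"dy":0,"dz":0,"yaw":1},{"dx":0,"dy":0,"dz":0,"yaw":1},{"dx":0,"dy":0,"dz":0,"yaw":0},{"dx":0,"dy":0,"dz":0,"yaw":0}]'; python3 -c "
from h import *
s=telemetry.state();print(s['torque'],s['ee_rot'])"
```

```text
time_s: 7.45
ee_pos: [587.0, -40.6, 105.3]
ee_rot: [179.7, -0.1, 81.4]
force: [-0.7, 1.4, 13.8]
gripper_width: 56.0
gripper_force: 50.0
[ 0.21686618  0.20532037 -0.074511  ] [ 1.79673988e+02 -6.75521922e-02  8.13948709e+01]
time_s: 8.57
ee_pos: [587.1, -40.5, 105.3]
ee_rot: [179.7, 0.1, 116.3]
force: [-1.6, 2.3, 13.6]
gripper_width: 55.6
gripper_force: 50.0
[0.23626107 0.12824695 0.02051029] [1.79670471e+02 1.37466360e-01 1.16253332e+02]
```

```bash
python3 -m crank '[{"dx":0,"dy":0,"dz":0.006,"yaw":0},{"dx":0,"dy":0,"dz":0.008,"yaw":0},{"dx":0,"dy":0,"dz":0.01,"yaw":0},{"dx":0,"dy":0,"dz":0,"yaw":0}]' && python3 -m crank '[{"dx":0,"dy":0,"dz":0.02,"yaw":0},{"dx":0,"dy":0,"dz":0.02,"yaw":0},{"dx":0,"dy":0,"dz":0.02,"yaw":0},{"dx":0,"dy":0,"dz":0.02,"yaw":0},{"dx":0,"dy":0,"dz":0.02,"yaw":0},{"dx":0,"dy":0,"dz":0,"yaw":0},{"dx":0,"dy":0,"dz":0,"yaw":0}]'
python3 - <<'E'
from h import *
s=save("scene","pics/s2.png")
cv2.imwrite("pics/c2.png",cv2.resize(s[120:270,190:340,::-1],(500,500)))
E
```

```text
time_s: 9.07
ee_pos: [585.0, -40.9, 121.6]
ee_rot: [180.0, 0.0, 116.3]
force: [0.1, -0.6, -0.0]
gripper_width: 55.8
gripper_force: 50.0
time_s: 9.95
ee_pos: [584.7, -40.8, 201.2]
ee_rot: [-180.0, -0.0, 116.3]
force: [0.1, 0.1, -1.0]
gripper_width: 55.6
gripper_force: 50.0
```

View pics/c2.png

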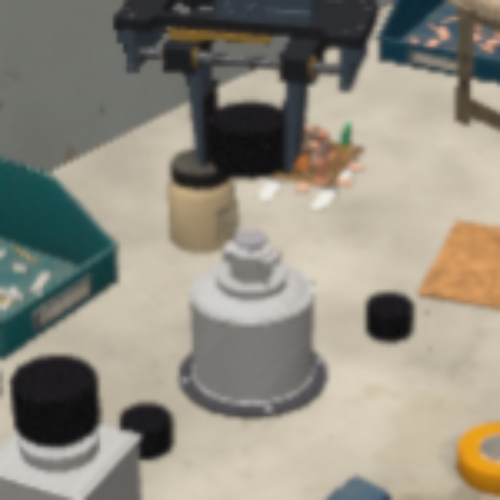

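The cap is off and held upright in the fingers, at crop (245,140), and the neck is bare at (250,265). I carry it to the mat.

```bash
python3 -m crank '[{"dx":-0.0114,"dy":-0.0427,"dz":0,"yaw":0},{"dx":-0.0114,"dy":-0.0427,"dz":0,"yaw":0},{"dx":-0.0114,"dy":-0.0427,"dz":0,"yaw":0},{"dx":-0.0114,"dy":-0.0427,"dz":0,"yaw":0},{"dx":-0.0114,"dy":-0.0427,"dz":0,"yaw":0},{"dx":-0.0114,"dy":-0.0427,"dz":0,"yaw":0},{"dx":-0.0114,"dy":-0.0427,"dz":0,"yaw":0},{"dx":-0.0114,"dy":-0.0427,"dz":0,"yaw":0},{"dx":0,"dy":0,"dz":0,"yaw":0},{"dx":0,"dy":0,"dz":0,"yaw":0}]'
python3 -m crank '[{"dx":0,"dy":0,"dz":-0.03,"yaw":0},{"dx":0,"dy":0,"dz":-0.03,"yaw":0},{"dx":0,"dy":0,"dz":-0.03,"yaw":0},{"dx":0,"dy":0,"dz":-0.03,"yaw":0},{"dx":0,"dy":0,"dz":-0.03,"yaw":0},{"dx":0,"dy":0,"dz":-0.03,"yaw":0},{"dx":0,"dy":0,"dz":-0.03,"yaw":0},{"dx":0,"dy":0,"dz":-0.013,"yaw":0},{"dx":0,"dy":0,"dz":0,"yaw":0},{"dx":0,"dy":0,"dz":0,"yaw":0}]'
```

```text
time_s: 11.25
ee_pos: [511.8, -313.5, 200.9]
ee_rot: [-180.0, -0.1, 116.2]
force: [-0.3, -0.0, -0.8]
gripper_width: 55.6
gripper_force: 50.0
time_s: 12.5
ee_pos: [512.8, -314.3, 24.1]
ee_rot: [179.9, 0.1, 116.3]
force: [0.8, 0.2, -0.7]
gripper_width: 55.5
gripper_force: 50.0
```

```bash
python3 -m crank '[{"dx":0,"dy":0,"dz":-0.004,"yaw":0},{"dx":0,"dy":0,"dz":-0.003,"yaw":0},{"dx":0,"dy":0,"dz":0,"yaw":0}]'
python3 - <<'E'
from h import *
s=save("scene","pics/s3.png")
cv2.imwrite("pics/c3.png",cv2.resize(s[100:240,280:420,::-1],(560,560)))
E
```

```text
time_s: 12.88
ee_pos: [511.9, -314.1, 17.5]
ee_rot: [-180.0, -0.0, 116.2]
force: [-0.5, -0.4, -0.3]
gripper_width: 55.7
gripper_force: 50.0
```

View pics/c3.png

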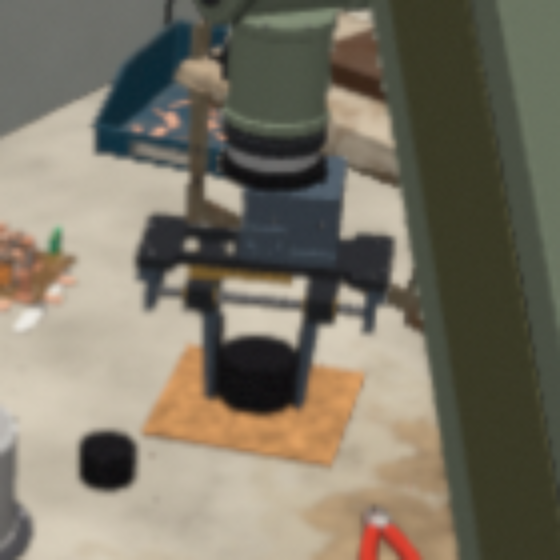

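The cap hangs upright just over the middle of the mat, at crop (258,375). I lower it until contact shows.

```bash
python3 -m crank '[{"dx":0,"dy":0,"dz":-0.0025,"yaw":0},{"dx":0,"dy":0,"dz":-0.001,"yaw":0},{"dx":0,"dy":0,"dz":0,"yaw":0}]'; python3 -m crank '[{"dx":0,"dy":0,"dz":-0.001,"yaw":0},{"dx":0,"dy":0,"dz":0,"yaw":0},{"dx":0,"dy":0,"dz":0,"yaw":0}]'
```

```text
time_s: 13.3
ee_pos: [512.0, -314.1, 14.7]
ee_rot: [180.0, -0.0, 116.3]
force: [-0.3, 0.4, -0.2]
gripper_width: 55.6
gripper_force: 50.0
time_s: 13.68
ee_pos: [512.1, -314.2, 14.0]
ee_rot: [180.0, 0.0, 116.3]
force: [-0.1, -0.3, 0.5]
gripper_width: 55.6
gripper_force: 50.0
```

```bash
python3 -m crank '[{"dx":0,"dy":0,"dz":-0.001,"yaw":0},{"dx":0,"dy":0,"dz":-0.0005,"yaw":0},{"dx":0,"dy":0,"dz":0,"yaw":0},{"dx":0,"dy":0,"dz":0,"yaw":0}]'
```

```text
time_s: 14.18
ee_pos: [512.1, -314.2, 14.0]
ee_rot: [180.0, 0.0, 116.3]
force: [-2.6, 1.1, 7.9]
gripper_width: 55.8
gripper_force: 50.0
```

Contact at TCP 14.0 with 7.9 N. I back off slightly, release, and retreat.

```bash
python3 -m crank '[{"dx":0,"dy":0,"dz":0.001,"yaw":0},{"dx":0,"dy":0,"dz":0,"yaw":0}]' && python3 -m crank '[{"dx":0,"dy":0,"dz":0,"yaw":0},{"dx":0,"dy":0,"dz":0,"yaw":0},{"dx":0,"dy":0,"dz":0,"yaw":0},{"dx":0,"dy":0,"dz":0,"yaw":0},{"dx":0,"dy":0,"dz":0,"yaw":0},{"dx":0,"dy":0,"dz":0,"yaw":0},{"dx":0,"dy":0,"dz":0,"yaw":0},{"dx":0,"dy":0,"dz":0,"yaw":0}]' 1
python3 -m crank '[{"dx":0,"dy":0,"dz":0.01,"yaw":0},{"dx":0,"dy":0,"dz":0.02,"yaw":0},{"dx":0,"dy":0,"dz":0.03,"yaw":0},{"dx":0,"dy":0,"dz":0.04,"yaw":0},{"dx":0,"dy":0,"dz":0.05,"yaw":0},{"dx":0,"dy":0,"dz":0.05,"yaw":0},{"dx":0,"dy":0,"dz":0.03,"yaw":0},{"dx":0,"dy":0,"dz":0,"yaw":0},{"dx":0,"dy":0,"dz":0,"yaw":0}]'
python3 - <<'E'
from h import *
s=save("scene","pics/s4.png")
cv2.imwrite("pics/c4.png",cv2.resize(s[100:270,190:420,::-1],(690,510)))
E
```

```text
time_s: 14.42
ee_pos: [512.1, -314.2, 14.0]
ee_rot: [180.0, 0.0, 116.3]
force: [-2.3, 0.3, 5.7]
gripper_width: 55.6
gripper_force: 50.0
time_s: 15.42
ee_pos: [512.0, -314.2, 13.6]
ee_rot: [180.0, 0.0, 116.3]
force: [0.2, -0.4, -0.3]
gripper_width: 91.0
gripper_force: 0.0
time_s: 16.55
ee_pos: [511.5, -313.7, 197.0]
ee_rot: [-180.0, -0.1, 116.3]
force: [0.0, 0.2, -0.1]
gripper_width: 91.1
gripper_force: 0.0
```

View pics/c4.png

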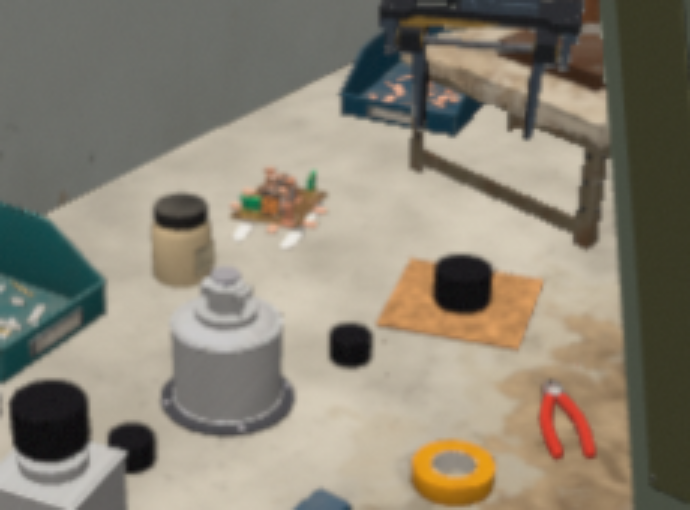

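The cap stands upright on the mat at crop (463,283). The round can is open at (228,290), the square can is still capped, and the gripper is clear.

```bash
python3 -c "
from workcell import ticket
print(ticket.job_done())"
```

```text
the job is handed in; nothing more can be done
None
```

The round can is open, its cap stands right way up on the cork mat, the square can is untouched, and the job was handed in at about 17 s of the 48 s allowed (no verdict was shown).

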